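# Pointing check on the key machine before starting it

### The job

Do the pointing check on the key-cutting machine before it runs: hold your fingertips a couple of centimetres above the bow of the customer's key in the left-hand clamp (as you face the machine) and pause there for a second, then do the same above the bow of the blank in the right-hand clamp, and only then press the small upper start button fully home so that it stays in, and come away. Do not touch the keys, the clamps or the broad stop button, and leave everything lying about on the counter and in the machine's tray where it is.

Things in the scene. Friction and masses are not known exactly. Their poses are not given: they have to be found in the camera images.
- key_machine: grey key-cutting machine, fixed to the counter: 370 mm deep (x), 400 wide (y), motor at the rear up to 195 mm high. Origin: on the counter under it, 200 mm behind its front edge; -x is its front, +y the operator's left, z up; turned up to 0.3 rad either way. At the front two clamps stand side by side, 140 mm apart along y, before the tracer pin (left) and cutter wheel (right); sloping black switch panel on its left
- customer_key (a point): middle of the top of the square bow (26 x 24 x 3 mm) of the customer's key, the notched steel key in the LEFT clamp (machine's +y), before the tracer. It lies level, top 103 mm above the counter, along the machine's y; the bow stands out 40 mm to the left of the clamp's middle, 10 mm clear of the jaws; the clamp below its handle rises 20 mm above it. The point's axes are the machine's
- blank_key (a point): middle of the top of the round bow (28 mm diameter, 3 mm thick) of the blank, the uncut steel key in the RIGHT clamp (machine's -y), before the cutter wheel. It lies as the other does, top 103 mm above the counter, its bow 40 mm to the left of its clamp's middle, between the two clamps. The point's axes are the machine's
- carriage: the carriage that carries both black clamps, their red handles (leaning to the front and right, away from the bows, tops about 185 mm above the counter) and the keys. It stands up to 12 mm either way along the machine's y and is stiff. Axes as the machine's; origin in the machine's, but for that shift. Not to be touched
- start_face (a point): middle of the outer face of the start button: small plain round button, 26 mm diameter, the upper (rear) one on the sloping panel, face about 114 mm above the counter. The panel faces up and 0.26 rad towards the front: the point's z is the face's outward normal, its x runs up the slope. The face stands 15 mm off the panel when out, 8 mm when in
- start (a joint): travel of the start button, m: 0 out, 0.007 fully home. It takes about 4 N to push and stays where it is left, so it stays in
- stop_face (a point): middle of the outer face of the stop button: broad mushroom, 40 mm diameter, 21 mm off the panel, 64 mm down the slope (towards the front) from the start button; not to be touched
- stop: the stop button itself, sprung, 6 mm travel; origin on the panel below its face. Not to be touched
- spare_key: loose brass key with a square bow, 53 x 26 x 3 mm, lying in the machine's chip tray below the clamps; origin at its bow; a bystander, to be left where it is
- counter_key: loose steel key with a round bow and a grey tag, about 85 x 40 x 3 mm, lying on the counter; origin at its bow; a bystander, to be left where it is
- padlock: brass padlock, body 44 x 20 x 38 mm, standing, shackle up to 68 mm; a bystander, to be left where it is
- oil_can: oil can, 52 mm diameter, 150 mm tall, standing; a bystander, to be left where it is
- lock_cylinder: brass door-lock cylinder, 64 mm long, 32 mm high, lying on the machine's rear deck; a bystander, to be left where it is
- blank_carton: small cardboard carton, 95 x 60 x 45 mm; a bystander, to be left where it is
- screwdriver: screwdriver, 150 mm long, lying across the front of the machine's chip tray; a bystander, to be left where it is
- swarf_brush: hand brush, 170 mm long, lying; a bystander, to be left where it is

How it is judged:
On the way, in this order (a step that is already met when the one before it is completed fails the run):
1. the fingertips are held just above the bow of the customer's key in the left clamp (horizontal distance between the grasp point and customer_key below 0.03 m and z of the grasp point in the frame of customer_key between 0.012 and 0.075 m), for 0.8 s.
2. the fingertips are held just above the bow of the blank in the right clamp (horizontal distance between the grasp point and blank_key below 0.03 m and z of the grasp point in the frame of blank_key between 0.012 and 0.075 m), for 0.8 s.
3. the start button is pressed home (value of joint start above 0.0055 m), for 0.1 s.
At the end, for the whole second after the job is handed in: The start button is in by over 5.5 of its 7 mm; the stop button is untouched; clamped keys within 3 mm, loose things within 12 mm of their start. On the way the grasp point dwelt 0.8 s within 30 mm horizontally of and 12 to 75 mm above the customer's bow, then the blank's, before the press (value of joint start above 0.0055 m and distance of stop_face from where it was at the start of the episode below 0.0015 m and velocity of joint start below 0.005 m/s and distance of each of spare_key, counter_key, padlock, oil_can, lock_cylinder, blank_carton, screwdriver, swarf_brush from where it was at the start of the episode below 0.012 m and distance of each of customer_key, blank_key from where it was at the start of the episode below 0.003 m).
It fails at once if the keys, the clamps or the carriage are touched (contact force between any of the fingers, the arm and carriage above 0.5 N).
It fails at once if the stop button is touched (contact force between any of the fingers, the arm and stop above 1 N).
It fails at once if a loose thing is pushed, lifted or carried off (distance of any of spare_key, counter_key, padlock, oil_can, lock_cylinder, blank_carton, screwdriver, swarf_brush from where it was at the start of the episode above 0.012 m).
It also fails if it takes over 45 s, if anything falls off the work surface, if the arm or the gripper's body presses on something with over 40 N, if the wrist force passes 120 N, or if a joint passes its speed limit or range.

### The arm

A 6-joint arm with a two-finger parallel gripper is mounted at the origin on the work surface. World frame = base frame: x ahead of the robot, y to its left, z up, the work surface at z = 0. Lengths are in m, angles in rad, forces in N, time in s.
With the tool pointing down it reaches from about 0.275 to 0.75 m from the base axis. Payload 10.2 kg.
Tool frame: the origin (TCP) lies midway between the tips of the shut fingers; the grasp point (between the pads) lies 19 mm behind it (env.hold_point_z is the distance from the TCP to the grasp point, in m); z points along the fingers, y is the line along which they close (so a half turn about z gives the same grasp; the last joint's range is limited). The gripper opens to 85 mm and grips with 20 to 120 N. Pads are 22 mm wide; open, the fingers measure 114 mm over their backs; the gripper's body (76 mm by 85 mm) begins 54 mm behind the grasp point. The pads swing forward as they close: fully open they stand 13 mm farther back than shut.
Start: joints at [-0.223, 0.313, 1.498, -0, 1.331, -0.223], TCP at [0.525, -0, 0.193] pointing down, gripper open.
Joint ranges: [-2.94, 2.94], [-0.97, 2.17], [0.19, 2.56], [-1.23, 4.37], [0.02, 3.11], [-2.88, 2.88]. Speed limits (rad/s): [2.39, 2.39, 3.01, 3.14, 3.14, 3.14].

### API

Orientations are given as a unit quaternion [x, y, z, w].
In Python, from bench import env, kinematics, monitor, eyes, job gives the robot as it stands. The module is installed in compiled form; this text tells all that it offers. Calls block until the motion is done:
- env.reach(position, orientation): joint-space move of the TCP to a pose.
- env.movel(position, velocity=0.15, frame=None, guard=None): straight line of the TCP; frame=None keeps the orientation; velocity is the mean speed in m/s. With guard (N) it stops when the force on the tool has changed by that much, and returns True; else False.
- env.set_joints(angles): joint-space move.
- env.release() and env.close_gripper(effort=None): open the fingers fully, or close them until they stop; effort is the grip in N (None keeps the last).
- env.hold(seconds).
- kinematics.ik(position, orientation): joint angles nearest the present ones, or None.
- monitor.sense(): the state.
- eyes.grab_frame(name): name is "scene" or "side" or "wrist"; returns a dict with "frame" (420x560x3 uint8, red, green, blue), "mtx" (3x3 intrinsics, pixels), "view" (4x4, takes a point from world to camera coordinates). Camera axes: x right, y down, z forward; pixel columns grow to the right and rows downward; lengths in m; the calibration is good to about 2 mm. A picture is of the moment at which its call begins. There is no depth.
A pose or a line that the arm cannot do raises env.MotionError and nothing moves.
- job.hand_in(): hands the job in; it is judged then, once.
The state is a dict: "clock": time; "joints": joint angles; "qvel": joint speeds; "joint_efforts": joint torques, N m; "position": TCP position; "ee_rot": TCP orientation; "contact_force": force on the tool from outside, world axes, zero at the start; "ft_torque": the same for the moment, N m; "finger_gap": opening from 0.0 (shut) to 1.0 (fully open); "gripper_force": force on a finger pad.
Only numpy, scipy, OpenCV 4.12 (cv2) and the standard library are available. Lean on these libraries where they do the work, as an engineer would, in place of code of your own. Each camera call takes 0.05 s, during which the arm holds its last target. There are 200 camera calls.

## Working session

There is one attempt and no reset: what is moved stays moved. The work goes in short steps, each a Python script; the robot and the scene stay as the last script left them, time stands still between calls to the robot, and variables do not carry over. Pictures are saved under pics/ and viewed, at most 10 in all, crops included, and the job is handed in when it is done.

```bash
mkdir -p pics
python3 - <<'E'
from bench import env, monitor, eyes
import cv2,numpy as np
for n in ["scene","side","wrist"]:
    f=eyes.grab_frame(n); cv2.imwrite(f"pics/{n}0.png",cv2.resize(f["frame"][:,:,::-1],(784,588),interpolation=cv2.INTER_CUBIC))
    np.savez(f"{n}0.npz",**f); V=np.array(f["view"]); print(n,-V[:3,:3].T@V[:3,3],V[2,:3])
print(monitor.sense()["clock"],monitor.sense()["ee_rot"],env.hold_point_z)
E
```

```text
scene [1.42985182 0.37362404 0.94305846] [-0.68065638 -0.30054116 -0.66811818]
side [ 0.32289961 -0.88293514  0.59660865] [ 0.25750129  0.82979775 -0.49510481]
wrist [0.52367146 0.08041482 0.37364863] [-5.61507527e-04 -3.17244918e-01 -9.48343475e-01]
0.15 [ 7.07093119e-01  7.07120290e-01 -2.57608014e-04 -3.88450731e-04] 0.0187
```

View pics/scene0.png

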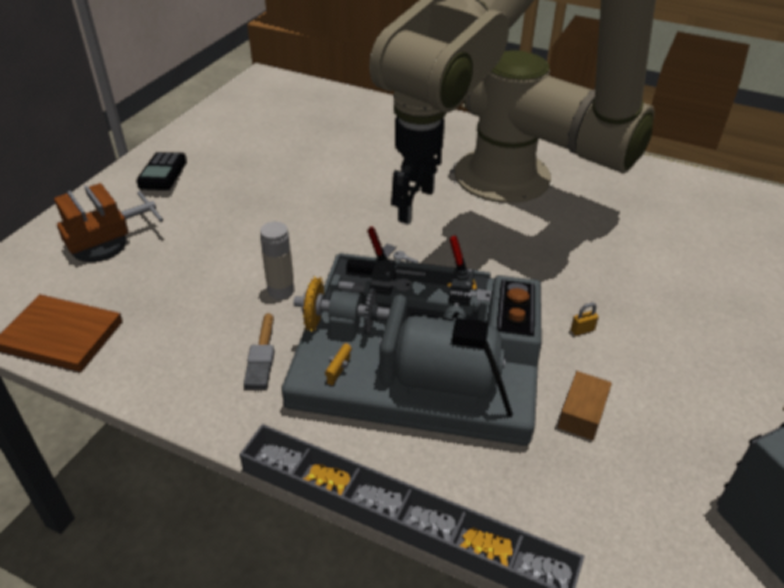

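View pics/side0.png

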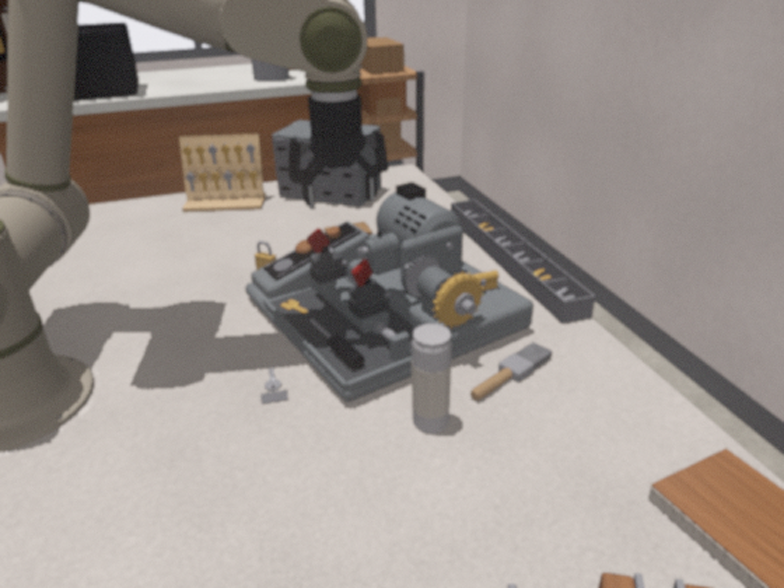

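View pics/wrist0.png

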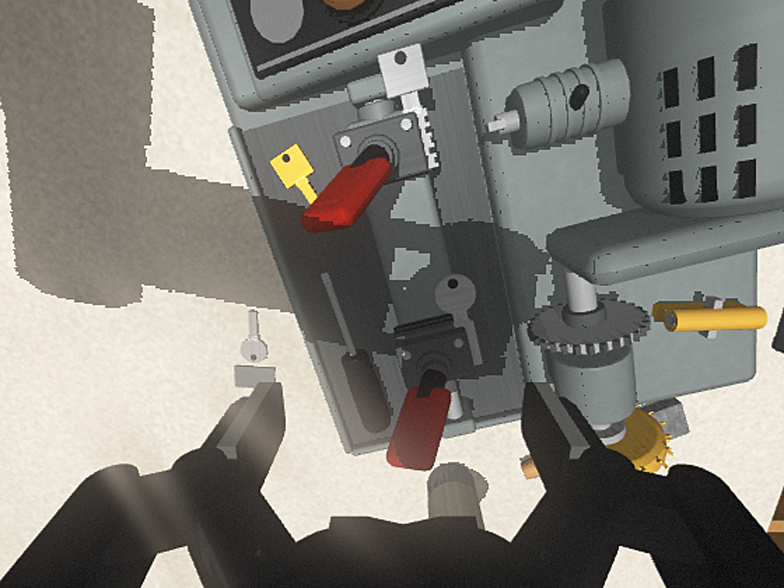

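The wrist view shows the customer's square bow at about (403,68), the blank's round bow at (455,292), and the panel cut off at the top edge. The other views suggest three round things on the panel, so I'll locate the bows and take a closer look at the panel.

```bash
cat > h.py <<'E'
import numpy as np,cv2
def ray(f,u,v):
    V=np.array(f["view"]);R=V[:3,:3];c=-R.T@V[:3,3]
    return c,R.T@np.linalg.inv(f["mtx"])@[u,v,1]
def onz(f,u,v,z):
    c,d=ray(f,u,v); return c+d*(z-c[2])/d[2]
def proj(f,p):
    q=f["mtx"]@(np.array(f["view"])@np.append(p,1))[:3]; return q[:2]/q[2]
E
python3 - <<'E'
from bench import env, monitor, eyes
from h import *
f=dict(np.load("wrist0.npz"))
c=onz(f,403/1.4,70/1.4,.103);b=onz(f,455/1.4,292/1.4,.103)
d=c-b;print(c,b,np.linalg.norm(d),np.arctan2(-d[0],d[1]))
p=np.array(monitor.sense()["position"])
env.movel(p+[0,0,.11]); env.movel(p+[0,.16,.13],velocity=.25)
f=eyes.grab_frame("wrist"); np.savez("w1.npz",**f)
cv2.imwrite("pics/w1.png",cv2.resize(f["frame"][:,:,::-1],(784,588),interpolation=cv2.INTER_CUBIC))
print(monitor.sense()["clock"],monitor.sense()["position"])
E
```

```text
[0.52361486 0.1312456  0.103     ] [ 0.5591667  -0.00308927  0.103     ] 0.1389596695322482 0.2587195258194399
1.875 [0.52483512 0.15884192 0.32255607]
```

View pics/w1.png

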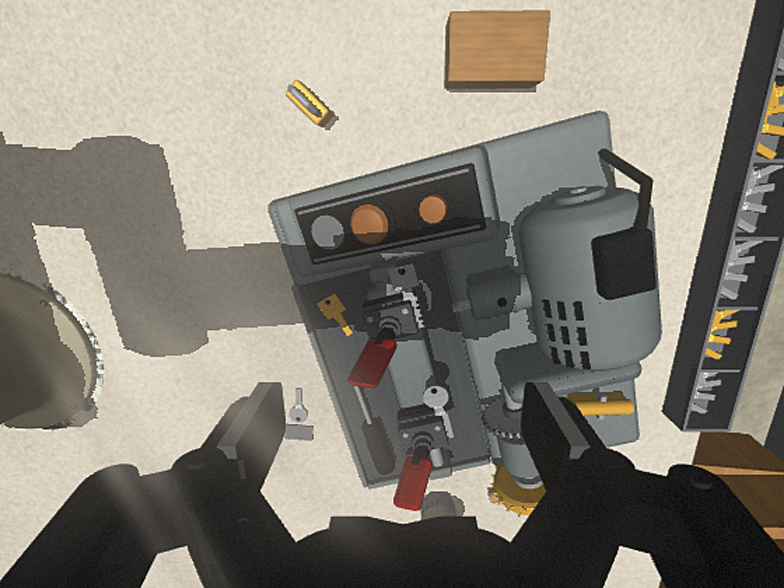

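w1 shows three discs on the panel. The rear small orange one at (432,209) is the start button and the larger orange one at (369,224) is the stop button. The flat grey disc at (328,232) is a plate. The spacing should confirm this.

Run:
```python
from h import *
f=dict(np.load("w1.npz")); s=dict(np.load("scene0.npz"))
def blobs(f,box):
    hsv=cv2.cvtColor(f["frame"],cv2.COLOR_RGB2HSV)
    m=cv2.inRange(hsv,(5,110,60),(20,255,255)); k=np.zeros_like(m); x0,y0,x1,y1=box; k[y0:y1,x0:x1]=m[y0:y1,x0:x1]
    n,_,st,c=cv2.connectedComponentsWithStats(k)
    return [(c[i],st[i]) for i in range(1,n) if st[i,4]>20]
for c,st in blobs(f,(210,115,350,180)): print("w",c,st,onz(f,*c,.114),onz(f,*c,.1035))
for c,st in blobs(s,(355,195,390,240)): print("s",c,st,onz(s,*c,.114),onz(s,*c,.1035))
for u,v,n in [(375,350,'handleL'),(402,272,'cust'),(435,397,'blank'),(412,485,'handleR')]:
    print(n,onz(f,u/1.4,v/1.4,.17 if 'h' in n else .103))
print(onz(f,515/1.4,250/1.4,.17),'motor')
```

```text
w [308.81504702 148.99059561] [299 139  20  21 319] [0.55072648 0.19940549 0.114     ] [0.55145532 0.19831852 0.1035    ]
w [263.40651801 159.41337907] [250 146  27  28 583] [0.49201979 0.18609816 0.114     ] [0.49116451 0.18465211 0.1035    ]
s [369.85185185 210.01851852] [363 206  15   9 108] [0.5088997  0.18965976 0.114     ] [0.49723587 0.18732986 0.1035    ]
s [369.19354839 223.14516129] [364 220  11   8  62] [0.55290279 0.20222577 0.114     ] [0.54179625 0.20005501 0.1035    ]
handleL [0.49922277 0.08320284 0.17      ]
cust [0.52283299 0.13659471 0.103     ]
blank [ 0.55907886 -0.00494027  0.103     ]
handleR [ 0.53284425 -0.06368637  0.17      ]
[0.61463047 0.17227449 0.17      ] motor
```

```bash
cat >> h.py <<'E'
from scipy.spatial.transform import Rotation as Ro
YAW=.25
DOWN=Ro.from_euler('z',YAW)*Ro.from_matrix([[0,1,0],[1,0,0],[0,0,-1]])
N=Ro.from_euler('z',YAW).apply([-np.sin(.26),0,np.cos(.26)])
TILT=Ro.from_euler('z',YAW)*Ro.from_euler('y',-.26)*Ro.from_matrix([[0,1,0],[1,0,0],[0,0,-1]])
S=np.array([.5517,.2005,.114])
E
python3 - <<'E'
from bench import env, monitor, eyes
from h import *
assert np.allclose(TILT.apply([0,0,1]),-N)
env.close_gripper()
q=DOWN.as_quat()
env.reach([.523,.133,.26],q)
for x,y in [(.523,.133),(.559,-.004)]:
    env.movel([x,y,.26],velocity=.2); env.movel([x,y,.14],velocity=.08); env.hold(1.3)
    m=monitor.sense(); print(m["clock"],m["position"],m["contact_force"])
    env.movel([x,y,.26],velocity=.15)
env.movel([S[0],S[1],.26],velocity=.2)
env.reach(S+N*.12,TILT.as_quat())
env.movel(S+N*.03,velocity=.1); env.hold(.2)
f=eyes.grab_frame("wrist"); np.savez("w2.npz",**f)
cv2.imwrite("pics/w2.png",cv2.resize(f["frame"][:,:,::-1],(784,588),interpolation=cv2.INTER_CUBIC))
m=monitor.sense();print(m["clock"],m["position"],m["contact_force"],proj(f,S)*1.4,proj(f,np.array(m["position"]))*1.4)
E
```

```text
6.2333 [0.5230095  0.13298786 0.1400152 ] [-0.79725956 -0.67618663 -0.14900807]
10.9917 [ 0.55899384 -0.00399629  0.13999708] [ 0.70727067  0.08138103 -0.48497439]
14.9167 [0.54433305 0.19860438 0.14341137] [-0.1822281  -0.13274291 -0.94363487] [404.51963815 319.04754149] [405.32547927 341.90555039]
```

View pics/w2.png

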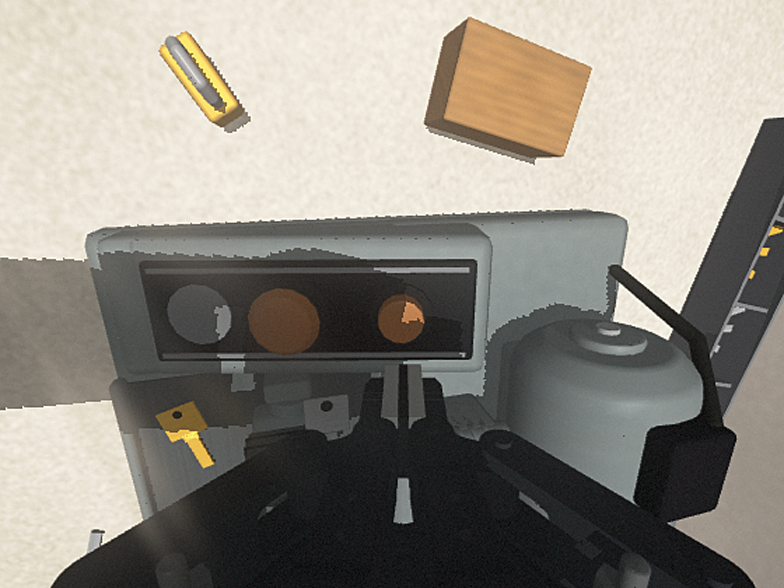

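The start button is at (401,318), against a predicted (404,319), so it lines up. The tips appear slightly short of the TCP, so I'll press with a force guard and watch the depth of contact.

Run:
```python
from bench import env, monitor, eyes
from h import *
print(monitor.sense()["finger_gap"])
S2=S+TILT.apply([0,-.0015,0])
env.movel(S2+N*.012,velocity=.05); 
def depth(): 
    m=monitor.sense(); return m["clock"],(np.array(m["position"])-S2)@N, np.array(m["contact_force"])@N
print(depth())
print(env.movel(S2+N*-.002,velocity=.015,guard=3),depth())
print(env.movel(S2-N*.015,velocity=.015,guard=15),depth()); env.hold(.3); print(depth())
f=eyes.grab_frame("wrist"); np.savez("w3.npz",**f)
cv2.imwrite("pics/w3.png",cv2.resize(f["frame"][:,:,::-1],(784,588),interpolation=cv2.INTER_CUBIC))
```

```text
0.0010738229029136528
(15.425, np.float64(0.011755124251059335), np.float64(-0.34311118689544323))
False (16.5083, np.float64(-0.0019223724324109127), np.float64(0.3629580819213335))
False (17.525, np.float64(-0.014919782233656469), np.float64(-0.15876647552350404))
(17.825, np.float64(-0.014953429635942627), np.float64(-0.2676900119644658))
```

View pics/w3.png

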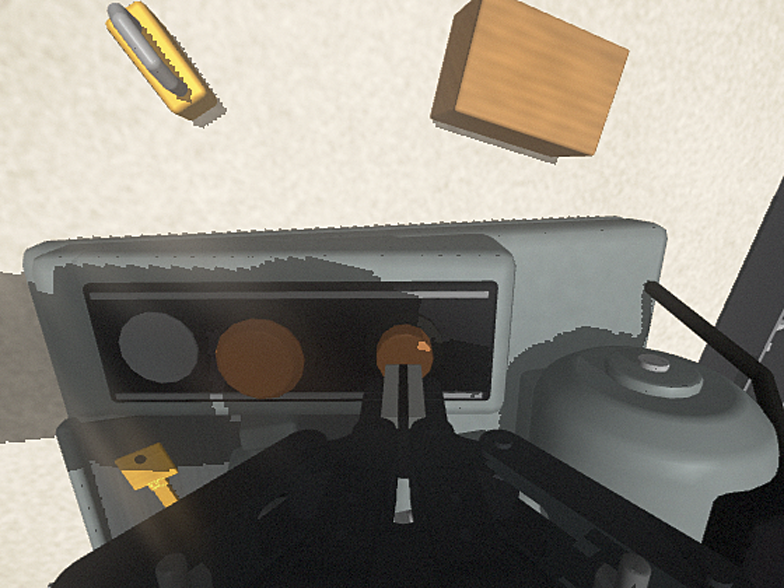

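No contact, even 15 mm past the nominal face. In w3 the tips' edge at (404,365) overlaps the button's lower edge, with the button at (404,351). I'll triangulate the button from the three wrist views and find where the tips really are in the tool frame.

Run:
```python
from bench import monitor
from h import *
w=[dict(np.load(f"w{i}.npz")) for i in (1,2,3)]
px=[(308.8,149),(401/1.4,318/1.4),(404/1.4,351/1.4)]
def tri(idx,fs=None,ps=None):
    A=np.zeros((3,3));b=np.zeros(3)
    for i in idx:
        c,d=ray(w[i],*px[i]);d/=np.linalg.norm(d);P=np.eye(3)-np.outer(d,d);A+=P;b+=P@c
    return np.linalg.solve(A,b)
for idx in [(0,1),(0,1,2),(0,2)]: 
    p=tri(idx);print(idx,p,(p-S)@N)
for i in range(3): print(i,proj(w[i],S)*1.4,np.array(px[i])*1.4)
T=np.array(monitor.sense()["position"]);print(T)
for x in (0,.011):
  for k in (0,-.005,-.01,-.015,-.02,-.03): print(x,k,proj(w[2],T+TILT.apply([x,0,k]))*1.4)
print(ray(w[2],280,210)[0]-T, TILT.inv().apply(ray(w[2],280,210)[0]-T))
```

```text
(0, 1) [0.5511795  0.19906444 0.10909629] -0.004517935154669445
(0, 1, 2) [0.55159114 0.1989419  0.10695248] -0.006684435105403733
(0, 2) [0.55157514 0.19888616 0.10597103] -0.007625367612206922
0 [433.42989936 207.37080012] [432.32 208.6 ]
1 [404.51963815 319.04754149] [401. 318.]
2 [409.06418828 355.86393959] [404. 351.]
[0.55402494 0.20109923 0.09914135]
0 0 [405.42498493 341.9475692 ]
0 -0.005 [405.49992978 346.36174915]
0 -0.01 [405.5786561  350.99865397]
0 -0.015 [405.6614575  355.87557687]
0 -0.02 [405.74865878 361.01164892]
0 -0.03 [405.93774254 372.14850106]
0.011 0 [405.48791131 320.30676994]
0.011 -0.005 [405.56581637 324.26006182]
0.011 -0.01 [405.64772666 328.41659969]
0.011 -0.015 [405.73395922 332.79247095]
0.011 -0.02 [405.82486544 337.40550683]
0.011 -0.03 [406.02230575 347.42461543]
[-0.06648534  0.06638222  0.17468583] [ 0.0807673  -0.00147379 -0.18115328]
```

Run:
```python
from bench import env, monitor, eyes
from h import *
S2=S+TILT.apply([0,-.002,0])
def depth(): 
    m=monitor.sense(); return round(m["clock"],2),((np.array(m["position"])-S2)@N).round(4), np.array(m["contact_force"]).round(2),(np.array(m["contact_force"])@N).round(2)
for d in np.arange(.017,.036,.002):
    g=env.movel(S2-N*d,velocity=.02,guard=12); print(g,depth())
    if g: break
f=eyes.grab_frame("wrist"); np.savez("w4.npz",**f)
cv2.imwrite("pics/w4.png",cv2.resize(f["frame"][:,:,::-1],(784,588),interpolation=cv2.INTER_CUBIC))
```

```text
False (18.12, np.float64(-0.0172), array([-0.18, -0.29,  0.74]), np.float64(0.78))
False (18.38, np.float64(-0.0192), array([0.61, 0.36, 0.15]), np.float64(-0.03))
False (18.62, np.float64(-0.0211), array([ 0.05, -0.62, -0.22]), np.float64(-0.18))
False (18.88, np.float64(-0.0231), array([ 1.3 ,  0.46, -0.5 ]), np.float64(-0.84))
False (19.12, np.float64(-0.0251), array([-0.28,  0.27,  0.74]), np.float64(0.77))
False (19.38, np.float64(-0.0271), array([0.63, 0.08, 0.33]), np.float64(0.16))
False (19.62, np.float64(-0.0291), array([ 0.15, -0.16,  0.64]), np.float64(0.6))
False (19.88, np.float64(-0.0311), array([ 0.14, -0.47, -0.56]), np.float64(-0.54))
False (20.12, np.float64(-0.0331), array([-0.3 ,  0.71, -0.31]), np.float64(-0.27))
False (20.38, np.float64(-0.0351), array([ 0.96, -0.74,  0.22]), np.float64(0.02))
```

View pics/w4.png

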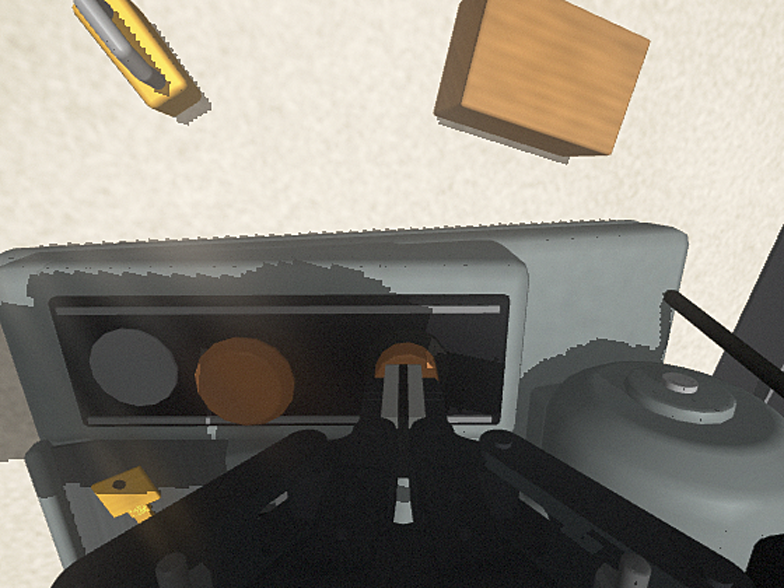

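No contact at 35 mm either. The tips in the picture clearly end short of the nominal TCP. I'll check where they really are in the fixed cameras, with the reported TCP (green) and the assumed face S (blue) marked.

Run:
```python
from bench import env, monitor, eyes
from h import *
T=np.array(monitor.sense()["position"]);out=[]
for n in ("scene","side"):
    f=eyes.grab_frame(n); np.savez(n+"4.npz",**f)
    t=proj(f,T);s=proj(f,S);print(n,t,s)
    x0,y0=(s-[45,65]).astype(int);x0=max(x0,0);y0=max(y0,0)
    c=cv2.resize(f["frame"][y0:y0+110,x0:x0+78,::-1],None,fx=5,fy=5,interpolation=cv2.INTER_CUBIC)
    for p,col in ((t,(0,255,0)),(s,(255,0,0))): cv2.drawMarker(c,tuple(((p-[x0,y0])*5+2).astype(int).tolist()),col,0,14,1)
    out.append(c); print(x0,y0)
print(np.load("w1.npz")["mtx"])
cv2.imwrite("pics/c4.png",np.hstack(out))
```

```text
scene [366.57623494 235.19618849] [368.64130511 222.59535892]
323 157
side [239.89793205 173.98475922] [236.76894402 162.98672782]
191 97
[[296.99618655   0.         287.5938054 ]
 [  0.         296.99618655 215.53165767]
 [  0.           0.           1.        ]]
```

View pics/c4.png

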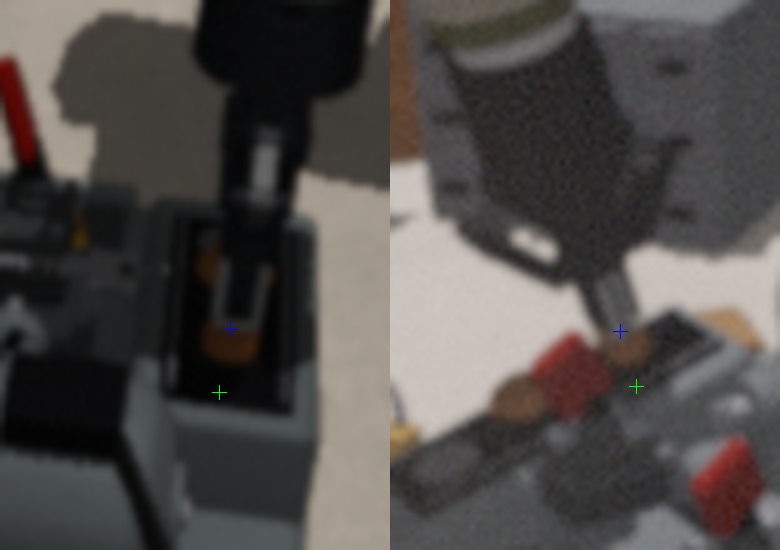

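The fixed views show the real fingertips ending about 40–45 mm short of the reported TCP, just above the button. So the reported height is off along the tool axis, and the earlier hovers may have been too high for a physical grasp point. The button hasn't been pressed yet. I'll redo both hovers at a height inside the window under either reading, then press with a guard.

Run:
```python
from bench import env, monitor, eyes
from h import *
S3=S+TILT.apply([0,-.002,0])+[0,-.0015,0]
q=DOWN.as_quat()
env.movel(S+N*.05,velocity=.2)
env.reach([.523,.133,.18],q)
h=.1025
for x,y in [(.523,.133),(.559,-.004)]:
    env.movel([x,y,.18],velocity=.25); env.movel([x,y,h],velocity=.12); env.hold(1.1)
    m=monitor.sense(); print(m["clock"],m["position"],m["contact_force"])
    env.movel([x,y,.18],velocity=.2)
env.movel([S[0]-.02,S[1],.18],velocity=.25)
env.reach(S3+N*.03,TILT.as_quat())
env.movel(S3-N*.03,velocity=.1); print(monitor.sense()["clock"])
for d in np.arange(.034,.070,.004):
    g=env.movel(S3-N*d,velocity=.02,guard=14)
    m=monitor.sense(); print(g,round(m["clock"],2),((np.array(m["position"])-S3)@N).round(4),np.array(m["contact_force"]).round(1))
    if g: break
f=eyes.grab_frame("wrist"); np.savez("w5.npz",**f)
cv2.imwrite("pics/w5.png",cv2.resize(f["frame"][:,:,::-1],(784,588),interpolation=cv2.INTER_CUBIC))
```

```text
23.6833 [0.52300045 0.13299682 0.10250913] [ 0.4019911  -0.02418036  0.60154622]
26.8333 [ 0.55900328 -0.00401082  0.10247749] [-0.41568087  0.0689883  -0.08700923]
29.5917
False 29.94 -0.0339 [0.7 0.  0.4]
False 30.29 -0.0381 [-0.3 -0.2  0.2]
False 30.64 -0.0422 [ 0.4 -0.5 -0.3]
True 30.89 -0.0449 [-3.1  0.   7.7]
```

View pics/w5.png

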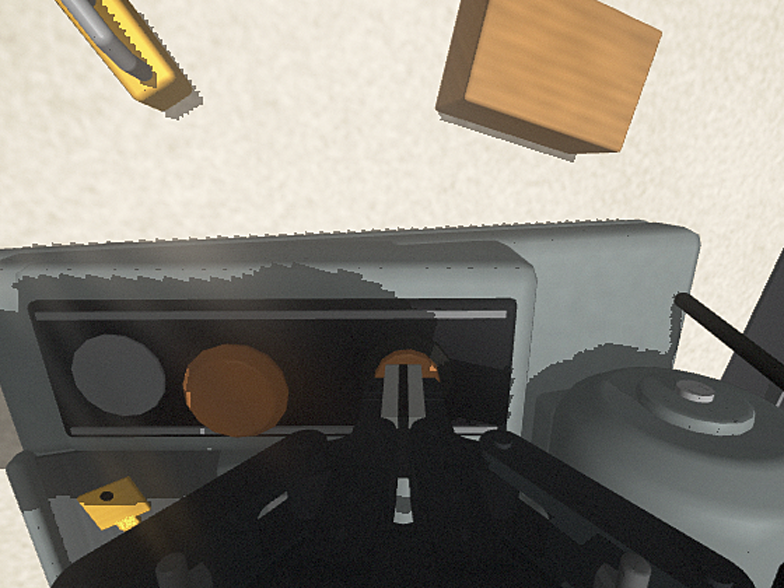

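Contact with the button at about 44 mm. The tips sit on the start button at (406,372), well clear of the stop button. Now I'll push it home.

Run:
```python
from bench import env, monitor, eyes
from h import *
S3=S+TILT.apply([0,-.002,0])+[0,-.0015,0]
d0=.0449
for d in np.arange(.046,.062,.001):
    g=env.movel(S3-N*d,velocity=.01,guard=22)
    m=monitor.sense(); print(g,round(m["clock"],2),((np.array(m["position"])-S3)@N).round(4),np.array(m["contact_force"]).round(1))
    if g or np.array(m["contact_force"])@N>28: break
env.hold(.3); m=monitor.sense(); print(m["clock"],np.array(m["contact_force"]).round(1),((np.array(m["position"])-S3)@N).round(4))
```

```text
False 31.19 -0.0451 [-9.9 -2.9 13.2]
False 31.44 -0.0452 [-15.2  -4.9  21.5]
False 31.69 -0.0454 [-20.9  -6.2  31.8]
31.9917 [-21.5  -7.2  31.5] -0.0454
```

That's a hard stop with no 4 N stroke, and the force leans forward (−x). The finger linkage is probably bearing on the motor housing to the rear. I'll back off and turn the tool 90° so the linkage spreads along the machine's y, then press again.

Run:
```python
from bench import env, monitor, eyes, kinematics
from h import *
S3=S+[0,-.0015,0]
T2=Ro.from_euler('z',YAW)*Ro.from_euler('y',-.26)*Ro.from_matrix([[-1,0,0],[0,1,0],[0,0,-1]])
def st(t):
    m=monitor.sense(); F=np.array(m["contact_force"]);print(t,round(m["clock"],2),((np.array(m["position"])-S3)@N).round(4),F.round(1)); return F@N
env.movel(S3+N*.02,velocity=.15); st("up")
print(kinematics.ik(S3+N*.02,T2.as_quat()),monitor.sense()["joints"])
env.reach(S3+N*.02,T2.as_quat()); st("turned")
env.movel(S3-N*.036,velocity=.1); st("near")
for d in (.040,.043,.046,.049,.052,.055,.058):
    g=env.movel(S3-N*d,velocity=.02,guard=15); F=st(g)
    if g or F>15: break
f=eyes.grab_frame("wrist"); np.savez("w6.npz",**f)
```

```text
up 32.59 0.019 [-0.2 -0.5 -0.1]
[ 0.12972147  0.3397118   1.65324288  0.03968028  0.89081879 -1.71202716] [ 0.12968283  0.34138844  1.65356049  0.0396156   0.89090952 -0.14127816]
turned 33.99 0.0196 [-0.5  0.9  0.2]
near 34.7 -0.0356 [-0.1  0.7 -0.1]
False 35.05 -0.0399 [0.  0.3 0.7]
False 35.35 -0.0431 [ 0.6  0.1 -0.2]
True 35.57 -0.0449 [-3.7 -0.7  8.1]
```

The contact is at the same depth with the linkage turned, so it's the tips on the button and it is probably already home. I'll back off and check the button against its original position.

Run:
```python
from bench import env, monitor, eyes
from h import *
env.movel(S+N*.08,velocity=.2)
print(monitor.sense()["clock"])
def blobs(f,c0,r):
    hsv=cv2.cvtColor(f["frame"],cv2.COLOR_RGB2HSV)
    m=cv2.inRange(hsv,(5,110,60),(20,255,255)); k=np.zeros_like(m); x,y=np.array(c0).astype(int); k[y-r:y+r,x-r:x+r]=m[y-r:y+r,x-r:x+r]
    n,_,s,c=cv2.connectedComponentsWithStats(k); return [(c[i].round(1),s[i].tolist()) for i in range(1,n) if s[i,4]>15]
for n in ("scene","side"):
    a=dict(np.load(n+"0.npz")); f=eyes.grab_frame(n); np.savez(n+"7.npz",**f)
    print(n,"out",proj(f,S),"in",proj(f,S-N*.007)); print(" before",blobs(a,proj(f,S),22)); print(" after",blobs(f,proj(f,S),22))
f=eyes.grab_frame("wrist"); np.savez("w7.npz",**f)
o=[]
for w in (dict(np.load("scene0.npz")),dict(np.load("scene7.npz")),dict(np.load("side0.npz")),dict(np.load("side7.npz"))):
    x,y=proj(w,S).astype(int); o.append(cv2.resize(w["frame"][y-28:y+28,x-33:x+33,::-1],(396,290),interpolation=cv2.INTER_CUBIC))
cv2.imwrite("pics/cmp.png",np.vstack([np.hstack(o[:2]),np.hstack(o[2:])]))
```

```text
36.3917
scene out [368.64130511 222.59535892] in [368.2191596  225.22446667]
 before [(array([369.9, 210. ]), [363, 206, 15, 9, 108]), (array([369.2, 223.1]), [364, 220, 11, 8, 62])]
 after [(array([368.6, 225.5]), [364, 223, 10, 6, 49])]
side out [236.76894402 162.98672782] in [237.52853459 165.14277988]
 before [(array([237.9, 165. ]), [235, 163, 7, 6, 29]), (array([217.9, 175.4]), [214, 172, 9, 8, 43])]
 after [(array([238.6, 166.7]), [235, 164, 8, 6, 29])]
```

View pics/cmp.png

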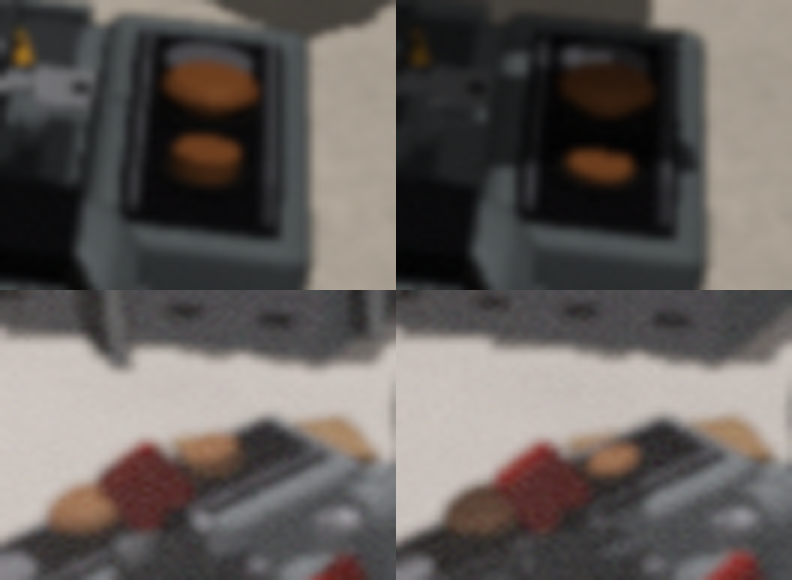

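The before and after crops show the start button sunk: its side wall, visible before, is gone. In the scene view the face moved from row 223.1 to 225.5, where 2.6 px was expected for fully home. The stop button looks unchanged.

Run:
```python
from bench import env, monitor, job
from h import *
env.movel(S+N*.08+[0,0,.06],velocity=.2); print(monitor.sense()["clock"]); print(job.hand_in())
```

```text
36.9917
the job is handed in; nothing more can be done
None
```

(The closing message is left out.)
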